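# Hang a resin pendant on the curing hook and slide it under the UV lamp

### The job

Put the green pendant to cure: take it out of the wooden rack, thread its ring over the open end of the C-shaped hook and carry it round the bend so that it hangs freely in the dip of the wire, then push the sled fully home under the UV lamp with the pendant still hanging there. In the rack there is room only to grip it face to face, and then the fingers block the ring; the slotted wooden block is there to stand it in while you change to a grip on its two sides. Leave the blue and amber pendants where they are, and do not disturb the glue bottle or the red dropper bottle.

Things in the scene. Friction and masses are not known exactly. Their poses are not given: they have to be found in the camera images.
- pendant_green: the pendant to hang: brass frame filled with green resin, 50 wide (y) x 46 high (z) x 10 mm thick (x), 30-65 g, front and back alike; a green ring stands on the middle of its top edge, in the frame's plane, top 76 mm above the origin. Origin: middle of the lower edge; x is the face normal, z up. Starts upright in one of the rack's three places
- pendant_green_ring (a point): centre of the hole of the green pendant's ring, 59 mm above the pendant's origin; the hole's axis is x (the face normal). Ring: inner diameter 18 mm, outer 34 mm, 8 mm thick
- pendant_blue: like the green pendant, but with blue resin and ring; stays where it stands in the rack. Origin: middle of the lower edge; x is the face normal, z up
- pendant_amber: like the green pendant, but with amber resin and ring; stays where it stands in the rack. Origin: middle of the lower edge; x is the face normal, z up
- rack: fixed wooden rack 172 (x) x 74 (y) x 82 mm high, origin under its middle, z up. Three places at x = -52, 0, 52 mm; pendants stand on its 8 mm floor, face normal along x, sides in the grooves of two long slatted cheeks as high as the rings. Only 46 mm is open between the ribs along y: fingers fit only across a pendant's thickness, closing along x. Lift straight up 80 mm or more
- rest_block: fixed wooden block 56 (x) x 40 (y) x 30 mm high, origin under its middle, z up. One slot along y through its middle, open at the top and both ends, 12.5 mm wide, 20 mm at its rounded mouth, floor 12 mm above the table. A pendant stood in it has its face normal along the block's x, and its sides stick out 5 mm past the block at either end, free to be gripped across 50 mm
- uv_lamp: fixed UV lamp: white head 204 mm wide (y), from x = 104 to 266 mm, underside 125 mm and top 161 mm above the table, on two side walls (inner faces y = +-90 mm), open in front; two runners carry the sled along x. Origin on the table under the hook's arc centre when the sled is fully out; x is the way the sled goes home, z up
- sled (a joint): travel of the grey sled along the lamp's x, in m: 0 fully out, 0.17 fully home at its stop under the lamp; stays where it is left, about 2.5 N of friction. The sled's surface is 16 mm above the table
- sled_knob (a point): centre of the top of the black upright knob on the sled's front end, diameter 20 mm, 40 mm high, top 56 mm above the table; axes as the lamp's. Grip it from above, or push it, along the lamp's x. With the sled home it stands 69 mm in front of the lamp's head
- hook_center (a point): centre of the hook's arc, 105 mm above the table; axes as the lamp's. The hook is a steel wire 6 mm thick on the sled, a level arc of radius 55 mm seen from above: from its open tip at azimuth 185 deg (counter-clockwise from x) counter-clockwise past the dip at 270 deg to its post at 390 deg, which rises from the sled and ends at the wire
- hook_tip (a point): the hook's open end, a red ball of diameter 9 mm, centre 105 mm above the table; axes as the lamp's. From the ball the wire sets out along (0.09, -1.0, 0) in these axes, so a ring comes to it from the +y side
- hook_seat (a point): lowest point of the wire's axis in the dip, 101 mm above the table; axes as the lamp's. The dip is 4 mm deep and spans azimuth 248 to 292 deg. The wire runs along x here: a pendant hanging here has its face normal along x and its ring centre about 6 mm below this point
- glue_bottle: loose white glue bottle with a blue cap, 35 x 47 mm, 154 mm high, standing; origin in the middle of its foot. Leave alone
- red_dropper: loose small dropper bottle, red body and white cap, diameter 28 mm, 85 mm high, standing; origin in the middle of its foot. Leave alone
Mind the look-alikes: they are no part of the job. There is more than one size of the pendant_blue; the job needs the larger.

How it is judged:
By the outcome, as a careful person would: the job done as asked, in the order asked, and still so for the second after the job is handed in, with the robot touching nothing.
It also fails if it takes over 61 s, if anything falls off the work surface, if the arm or the gripper's body presses on something with over 40 N, if the wrist force passes 120 N, or if a joint passes its speed limit or range.

### The arm

A 7-joint arm with a two-finger parallel gripper is mounted at the origin on the work surface; the furniture and walls round the work are solid. World frame = base frame: x ahead of the robot, y to its left, z up, the work surface at z = 0. Lengths are in m, angles in rad, forces in N, time in s.
With the tool pointing down it reaches from about 0.4 to 0.875 m from the base axis. Payload 6.5 kg.
Tool frame: the origin (TCP) lies at the very end of the fingers, on their centre line; the grasp point (between the pads) lies 19 mm behind it; z points along the fingers, y is the line along which they close (so a half turn about z gives the same grasp; the last joint's range is limited). The gripper opens to 85 mm and grips with 20 to 120 N. Pads are 22 mm wide; open, the fingers measure 114 mm over their backs; the gripper's body (76 mm by 85 mm) begins 54 mm behind the grasp point. The pads swing forward as they close: fully open they stand 13 mm farther back than shut.
Start: joints at [-1.22, 0.536, -0.004, 1.538, 0.003, 1.067, -0.071], TCP at [0.263, 0.594, 0.204] pointing down, gripper open.
Joint ranges: [-2.7, 2.7], [-0.37, 2.16], [-1.27, 1.26], [0.24, 2.4], [-1.31, 4.45], [0.19, 1.91], [-2.76, 2.76]. Speed limits (rad/s): [2.39, 2.39, 3.14, 3.14, 3.14, 3.14, 3.14].

### API

Orientations are given as a 3x3 rotation matrix whose columns are the frame's x, y, z axes.
In Python, from station import env, imaging, order gives the robot as it stands.
- The arm moves only by the shell command python3 -m pendant, which reads ROWS from standard input. ROWS is one flat JSON list of numbers that holds 1 to 10 rows one after another, with no inner brackets; each row has 5 numbers: the opening from 0.0 (shut) to 1.0 (fully open), then dx, dy, dz in shares of the most that a row can go, 1 being 50 mm, then a turn about the tool's z in fractions of the full range, 1 being 45 degrees; each row shifts and turns the commanded pose from where the row before left it, along the tool's axes as they then stand; what a row does not reach is not made up. A row lasts 1/10 s, in which the tool goes at most 0.05 m and 0.15 rad, less where a joint would pass 70% of its speed; a pose out of reach is approached as far as the arm can. The fingers move at their own pace and stop on an object; the grip force is fixed at half the most. Time passes only in rows, so rows that do not move let the fingers close. It prints the time, the measured TCP pose, the force, the opening and the grip force at its end. A shift or turn number past 1, either way, is cut back to 1. Input that does not fit is refused with a message, and nothing moves.
- env.get_state(): the state, without advancing time (a new reading comes with each control period).
- imaging.capture(name): name is "side" or "top"; returns a dict with "frame" (384x512x3 uint8, red, green, blue), "fx", "fy", "cx", "cy" (pixels), "eye" and "rotation" of the camera in the world. Camera axes: x right, y up, looking along -z (the intrinsics and any distortion apply to the point x, -y, -z); pixel columns grow to the right and rows downward; lengths in m; the calibration is good to about 2 mm. A picture is of the moment at which its call begins. There is no depth.
- order.close_job(): hands the job in; it is judged then, once.
The state is a dict: "t": time; "qpos": joint angles; "joint_velocities": joint speeds; "joint_torque": joint torques, N m; "tool_pos": TCP position; "orientation": TCP orientation; "force": force on the tool from outside, world axes, zero at the start; "wrist_torque": the same for the moment, N m; "width": opening from 0.0 (shut) to 1.0 (fully open); "grip_force": force on a finger pad.
Only numpy, scipy, OpenCV 4.12 (cv2) and the standard library are available. Lean on these libraries where they do the work, as an engineer would, in place of code of your own. Each camera call takes 0.05 s, during which the arm holds its last target. There are 200 camera calls.

## Working session

There is one attempt and no reset: what is moved stays moved. The work goes in short steps, Python scripts to look and compute and a shell command to move; the robot and the scene stay as the last step left them, time stands still between calls to the robot, and variables do not carry over. Pictures are saved under pics/ and viewed, at most 10 in all, crops included, and the job is handed in when it is done.

```bash
ls; mkdir -p pics
python3 - <<'E'
from station import env, imaging
import cv2, numpy as np
for n in ("side","top"):
    c=imaging.capture(n); cv2.imwrite(f"pics/{n}0.png",cv2.resize(c["frame"][:,:,::-1],(800,600),interpolation=cv2.INTER_CUBIC))
    print({k:(np.round(v,4).tolist() if k!="frame" else 0) for k,v in c.items()})
s=env.get_state(); print({k:np.round(v,3).tolist() for k,v in s.items()})
E
```

```text
pics
{'frame': 0, 'fx': 434.4427, 'fy': 434.4427, 'cx': 257.7524, 'cy': 188.5692, 'eye': [0.2022, -0.8144, 0.7588], 'rotation': [[0.893, 0.2816, -0.3512], [-0.4496, 0.5935, -0.6675], [0.0205, 0.754, 0.6566]]}
{'frame': 0, 'fx': 407.9935, 'fy': 407.9935, 'cx': 255.8938, 'cy': 196.0176, 'eye': [0.4507, -0.1091, 1.339], 'rotation': [[0.0239, 0.9939, -0.108], [-0.9995, 0.0217, -0.0215], [-0.019, 0.1085, 0.9939]]}
{'t': 0.1, 'qpos': [-1.22, 0.537, -0.004, 1.539, 0.003, 1.067, -0.071], 'joint_velocities': [0.0, -0.003, 0.0, -0.002, -0.001, 0.0, -0.002], 'joint_torque': [0.003, -58.456, 1.052, -25.977, 0.013, 0.005, 0.0], 'tool_pos': [0.263, 0.594, 0.203], 'orientation': [[-0.914, 0.405, -0.001], [0.405, 0.914, -0.001], [-0.0, -0.002, -1.0]], 'force': [-0.168, -0.417, 0.087], 'wrist_torque': [-0.032, 0.009, 0.005], 'grip_force': 0.0, 'width': 0.999}
```

View pics/side0.png

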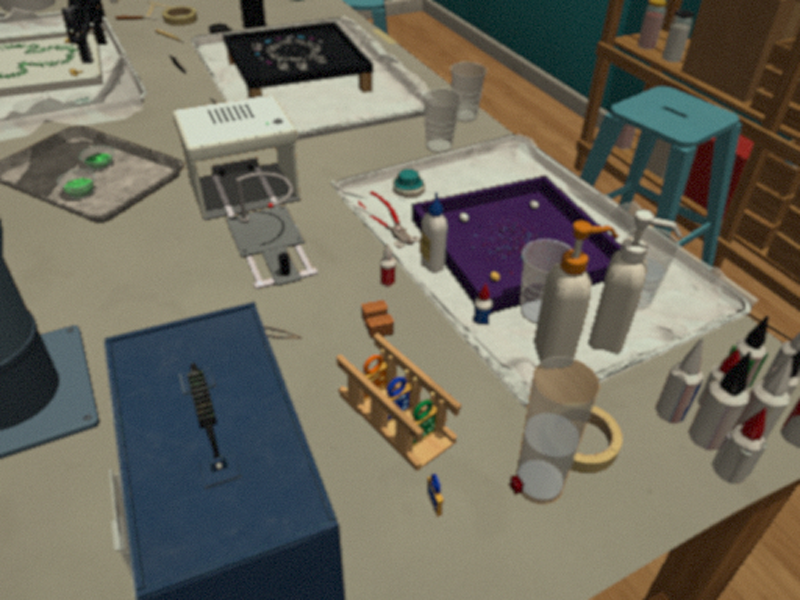

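View pics/top0.png

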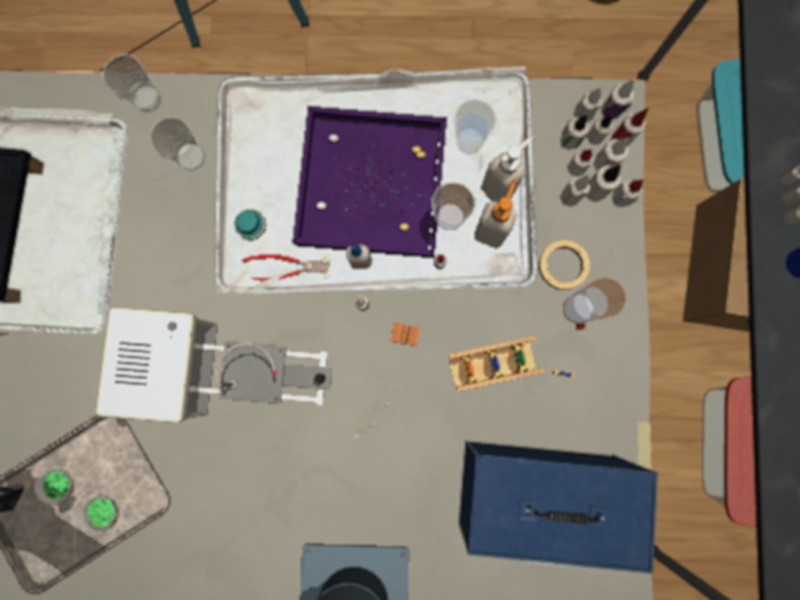

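The green pendant is the one in the rack at side (424,412) / top (520,356). The other green things are round discs in a tray at top (57,485) and (102,512), so they are not pendants. The large blue pendant is in the rack at top (495,363). The small blue one lies outside it at top (562,373). I'll confirm this in enlarged crops.

```bash
cat > h.py <<'E'
import cv2, numpy as np
from station import env, imaging
def ray(c,u,v):
    d=np.array([(u-c["cx"])/c["fx"],-(v-c["cy"])/c["fy"],-1.]); return np.array(c["rotation"])@d
def atz(c,u,v,z):
    d=ray(c,u,v); e=np.array(c["eye"]); return e+d*(z-e[2])/d[2]
def proj(c,P):
    p=(np.atleast_2d(P)-np.array(c["eye"]))@np.array(c["rotation"])
    return np.c_[c["cx"]-c["fx"]*p[:,0]/p[:,2], c["cy"]+c["fy"]*p[:,1]/p[:,2]]
def crop(c,x0,x1,y0,y1,k):
    # pixel centre u -> k*(u-x0)+k/2 in the crop
    f=c["frame"][y0:y1,x0:x1,::-1]
    im=cv2.resize(f,None,fx=k,fy=k,interpolation=cv2.INTER_CUBIC)
    for u in range(-(-x0//10)*10,x1,10):
        for v in range(-(-y0//10)*10,y1,10):
            cv2.circle(im,(int(k*(u-x0+.5)),int(k*(v-y0+.5))),1,(255,0,255),-1)
    for u in range(-(-x0//10)*10,x1,10): cv2.putText(im,str(u),(int(k*(u-x0)),9),0,.33,(255,0,255))
    for v in range(-(-y0//10)*10,y1,10): cv2.putText(im,str(v),(0,int(k*(v-y0+.5))),0,.33,(255,0,255))
    return im
def canvas(name,ims):
    C=np.zeros((600,800,3),np.uint8)
    for im,x,y in ims: C[y:y+im.shape[0],x:x+im.shape[1]]=im
    cv2.imwrite(name,C)
E
python3 - <<'E'
from h import *
s=imaging.capture("side"); t=imaging.capture("top")
canvas("pics/A.png",[(crop(s,210,300,185,300,5),0,0),(crop(t,285,350,212,252,5),460,0),(crop(t,245,275,200,225,8),460,220)])
canvas("pics/B.png",[(crop(s,105,210,55,190,4),0,0),(crop(t,120,214,210,265,4),422,0),(crop(t,60,140,190,275,4),422,240)])
E
```

```text
(no output)
```

View pics/A.png

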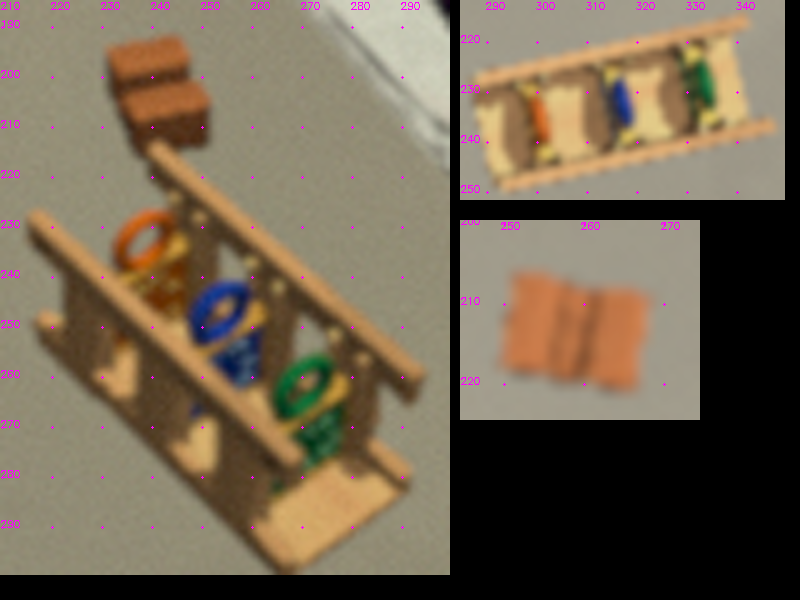

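View pics/B.png

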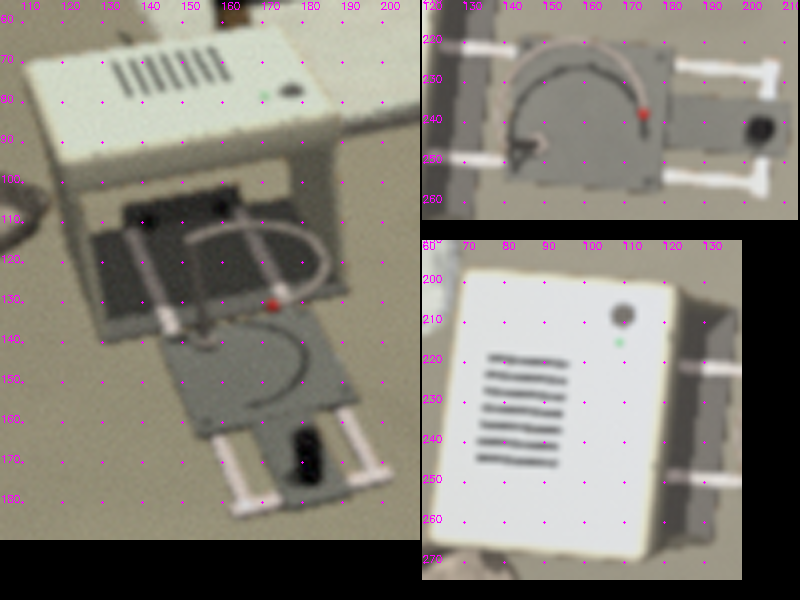

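A.png shows three full-size pendants in the rack. In the top view the amber ring is at native (299,235), blue at (317,232) and green at (334,228), so green is in the end place. The small blue one lies outside the rack. The rest block is at top (259,213). B.png shows the red hook tip at top (175,238) and side (172.5,131), and the knob at top (204,241). Next I fit the poses.

```bash
cat > fit.py <<'E'
from h import *
from scipy.optimize import least_squares
cams={n:imaging.capture(n) for n in("side","top")}
def fit(obs,x0,sl=False):
    def w(p,l):
        c,s=np.cos(p[2]),np.sin(p[2]); l=np.array(l,float)/1000; 
        return np.array([p[0]+c*l[0]-s*l[1],p[1]+s*l[0]+c*l[1],l[2]])
    def f(p):
        r=[]
        for cam,u,v,l,*m in obs:
            P=w(p,np.array(l)+([p[3]*1000,0,0] if m else 0)); r+=list(proj(cams[cam],P)[0]-[u,v])
        return np.array(r)
    R=least_squares(f,x0,loss="soft_l1"); print(np.round(R.x,4)); print(np.round(R.fun.reshape(-1,2),1).tolist()); return R.x,w
if __name__=="__main__":
    T=lambda X,Y,z:atz(cams["top"],X,Y,z)[:2]
    print("rack");rc=T(317.4,232.1,.082)
    tp=lambda X,Y:(285+(X-460)/5-.5,212+Y/5-.5); sd=lambda X,Y:(210+X/5-.5,185+Y/5-.5)
    o=[("top",*tp(475,80),(-86,34,82)),("top",*tp(748,21),(86,34,82)),("top",*tp(500,185),(-86,-34,82)),("top",*tp(775,127),(86,-34,82)),
       ("top",*tp(622,103),(0,0,75)),("top",*tp(706,83),(52,0,75)),("side",*sd(304,388),(52,0,67)),("side",*sd(221,316),(0,0,67)),("side",*sd(146,240),(-52,0,67)),
       ("side",*sd(37,216),(-86,-34,82)),("side",*sd(293,462),(86,-34,82)),("side",*sd(158,148),(-86,34,82)),("side",*sd(416,382),(86,34,82))]
    p,w=fit(o,[*rc,-1.5]); print("green",w(p,(52,0,8)))
    print("block")
    b=lambda X,Y:(245+(X-460)/8-.5,200+(Y-220)/8-.5)
    L=[(-28,20,30),(28,20,30),(28,-20,30),(-28,-20,30)]
    o=[("top",*b(*q),l) for q,l in zip([(514,270),(650,290),(636,391),(500,370)],L)]
    o+=[("side",*sd(*q),l) for q,l in zip([(107,47),(185,37),(211,104),(134,127)],[L[3],L[0],L[1],L[2]])]
    fit(o,[*T(259,213,.03),-1.5])
    print("lamp")
    l=lambda X,Y:(60+(X-422)/4-.5,190+(Y-240)/4-.5); k=lambda X,Y:(120+(X-422)/4-.5,210+Y/4-.5); s=lambda X,Y:(105+X/4-.5,55+Y/4-.5)
    o=[("top",*l(464,271),(266,-102,161)),("top",*l(678,288),(104,-102,161)),("top",*l(648,558),(104,102,161)),("top",*l(430,540),(266,102,161)),
       ("side",*s(25,66),(266,102,161)),("side",*s(290,22),(266,-102,161)),("side",*s(342,108),(104,-102,161)),("side",*s(75,160),(104,102,161)),
       ("top",*k(643,115),(-54.8,-4.8,105),1),("side",*s(272,306),(-54.8,-4.8,105),1),("top",*k(760,128),(-135,0,52),1),("side",*s(305,433),(-135,0,56),1)]
    p,w=fit(o,[*T(160,235,.1),1.5,0])
    for a in [185,175,225,270]: print(a,w(p,(55*np.cos(np.radians(a)),55*np.sin(np.radians(a)),105)))
    # side-view silhouettes of bottles, top view caps
    print("dropper~",T(232,194,.085),"glue~",T(229.5,163,.154), "small blue",T(360,239,.0),"box edge",T(298,284,.15),T(420,300,.15))
E
python3 fit.py
```

```text
rack
[ 0.4802 -0.2744 -1.3445]
[[0.6, -0.6], [0.8, -0.1], [0.2, 0.3], [0.4, 0.5], [0.7, 0.1], [0.4, 0.7], [-0.5, 0.1], [-0.1, -0.6], [-0.3, 0.4], [-0.7, -1.4], [0.2, -0.2], [-0.0, -1.6], [1.3, -1.4]]
green [ 0.49187426 -0.3250587   0.008     ]
block
[ 0.5367 -0.0928 -1.7317]
[[0.6, 0.1], [0.7, 0.7], [0.2, 0.3], [-0.0, -0.2], [-0.2, -0.1], [-0.6, -1.1], [0.7, 0.1], [0.3, -1.4]]
lamp
[0.4503 0.2011 1.5051 0.0129]
[[0.5, -2.1], [1.5, -1.6], [0.3, 1.5], [-0.8, 0.8], [-0.6, -1.7], [-0.7, -0.9], [0.9, 0.2], [-4.0, -0.4], [0.2, -0.4], [0.5, -0.2], [-0.3, 0.3], [0.2, -0.1]]
185 [0.45144254 0.14607579 0.105     ]
175 [0.44187608 0.14670492 0.105     ]
225 [0.48650973 0.15970383 0.105     ]
270 [0.50513623 0.19745376 0.105     ]
dropper~ [ 0.59162293 -0.00779967] glue~ [ 0.67576927 -0.0031956 ] small blue [ 0.46315789 -0.42166765] box edge [ 0.32955506 -0.20979315] [ 0.29396308 -0.55508088]
```

```bash
cat > go.py <<'E'
# tgt: remaining shift in the tool's axes and turn to world x y z (closing-axis angle deg)
import sys; from h import *
s=env.get_state(); R=np.array(s["orientation"]); p=np.array(s["tool_pos"])
a=[float(v) for v in sys.argv[1:]]; d=R.T@(np.array(a[:3])-p)
y=np.degrees(np.arctan2(R[1,1],R[0,1])); out=f"t {s['t']:.1f} pos {p.round(4)} yaw {y:.1f} w {s['width']:.3f} grip {s['grip_force']:.0f} F {np.round(s['force'],1)} | d {d.round(4)} |d| {np.linalg.norm(d):.3f}"
if len(a)>3: out+=f" turn {-np.radians((a[3]-y+180)%360-180):.3f}"
print(out)
E
python3 go.py 0.50 0.15 0.22 -77; python3 go.py 0.492 -0.325 0.19 -77;  python3 -c "
import numpy as np
from station import env
R=np.array(env.get_state()['orientation']);print(R.T@np.array([.492-.5,-.325-.15,-.03]))"
```

```text
t 0.3 pos [0.263  0.5942 0.2039] yaw 66.1 w 0.999 grip 0 F [ 0.  -0.1 -0.5] | d [-0.3965 -0.3103 -0.0159] |d| 0.504 turn 2.498
t 0.3 pos [0.263  0.5942 0.2039] yaw 66.1 w 0.999 grip 0 F [ 0.  -0.1 -0.5] | d [-0.5814 -0.7478  0.0143] |d| 0.947 turn 2.498
[-0.18493561 -0.43757611  0.03024846]
```

The manual's scale: shifts go in shares of 50 mm and turns go in shares of 45 degrees. Converting my numbers, -0.039 m is -0.78, -0.031 m is -0.62.

```bash
echo '[0.5, -0.78, -0.62, -0.04, 0, 0.4, -0.78, -0.62, -0.04, 0, 0.36, -0.78, -0.62, -0.04, 0, 0.36, -0.78, -0.62, -0.04, 0, 0.36, -0.78, -0.62, -0.04, 0, 0.36, -0.78, -0.62, -0.04, 0, 0.36, -0.78, -0.62, -0.04, 0, 0.36, -0.78, -0.62, -0.04, 0, 0.36, -0.78, -0.62, -0.04, 0, 0.36, -0.78, -0.62, -0.04, 0]' | python3 -m pendant; echo '[0.36, -0.38, -0.88, 0.06, 0, 0.36, -0.38, -0.88, 0.06, 0, 0.36, -0.38, -0.88, 0.06, 0, 0.36, -0.38, -0.88, 0.06, 0, 0.36, -0.38, -0.88, 0.06, 0, 0.36, -0.38, -0.88, 0.06, 0, 0.36, -0.38, -0.88, 0.06, 0, 0.36, -0.38, -0.88, 0.06, 0, 0.36, -0.38, -0.88, 0.06, 0, 0.36, -0.28, -0.6, 0.06, 0]' | python3 -m pendant; python3 go.py 0.492 -0.325 0.17 -77
```

```text
t: 1.3
tool_pos: [0.495, 0.1512, 0.2246]
orientation: [[-0.914, 0.405, 0.001], [0.405, 0.914, 0.0], [-0.0, 0.001, -1.0]]
force: [0.3, -0.2, -0.0]
width: 0.362
grip_force: 0.0
t: 2.3
tool_pos: [0.49, -0.3153, 0.1943]
orientation: [[-0.913, 0.407, 0.0], [0.407, 0.913, -0.002], [-0.001, -0.001, -1.0]]
force: [-0.5, -0.2, 0.1]
width: 0.361
grip_force: 0.0
t 2.3 pos [ 0.49   -0.3153  0.1943] yaw 66.0 w 0.361 grip 0 F [-0.5 -0.2  0.1] | d [-0.0058 -0.008   0.0243] |d| 0.026 turn 2.495
```

In the tool's units: 0.15 rad / 0.7854 = 0.191.

```bash
echo '[0.36, 0, 0, 0, 0.191, 0.36, 0, 0, 0, 0.191, 0.36, 0, 0, 0, 0.191, 0.36, 0, 0, 0, 0.191, 0.36, 0, 0, 0, 0.191, 0.36, 0, 0, 0, 0.191, 0.36, 0, 0, 0, 0.191, 0.36, 0, 0, 0, 0.191, 0.36, 0, 0, 0, 0.191, 0.36, 0, 0, 0, 0.191]' | python3 -m pendant ; python3 go.py 0.492 -0.325 0.17 -77
```

```text
t: 3.3
tool_pos: [0.4911, -0.3112, 0.1942]
orientation: [[0.345, 0.939, 0.0], [0.939, -0.345, 0.0], [0.0, 0.0, -1.0]]
force: [0.1, 0.4, -0.4]
width: 0.357
grip_force: 0.0
t 3.3 pos [ 0.4911 -0.3112  0.1942] yaw -20.2 w 0.357 grip 0 F [ 0.1  0.4 -0.4] | d [-0.0126  0.0056  0.0242] |d| 0.028 turn 0.992
```

In the tool's units: 0.024 m is 0.48, 0.014 m is 0.28, 0.15 rad / 0.7854 = 0.191.

```bash
echo '[0.36, 0, 0, 0, 0.191, 0.36, 0, 0, 0, 0.191, 0.36, 0, 0, 0, 0.191, 0.36, 0, 0, 0, 0.191, 0.36, 0, 0, 0, 0.191, 0.36, 0, 0, 0, 0.191, 0.36, 0, 0, 0, 0.1171, 0.36, -0.04, 0.28, 0.48, 0, 0.36, 0, 0, 0, 0]' | python3 -m pendant ; python3 go.py 0.492 -0.325 0.031 -77
python3 - <<'E'
from h import *
s=imaging.capture("side"); t=imaging.capture("top")
canvas("pics/C.png",[(crop(s,210,300,185,300,5),0,0),(crop(t,285,350,202,262,5),460,0)])
E
```

```text
t: 4.2
tool_pos: [0.491, -0.3254, 0.1682]
orientation: [[0.973, 0.23, -0.003], [0.23, -0.973, 0.001], [-0.003, -0.002, -1.0]]
force: [0.2, 0.4, 0.1]
width: 0.362
grip_force: 0.0
t 4.2 pos [ 0.491  -0.3254  0.1682] yaw -76.7 w 0.362 grip 0 F [0.2 0.4 0.1] | d [0.0015 0.     0.1372] |d| 0.137 turn 0.005
```

View pics/C.png

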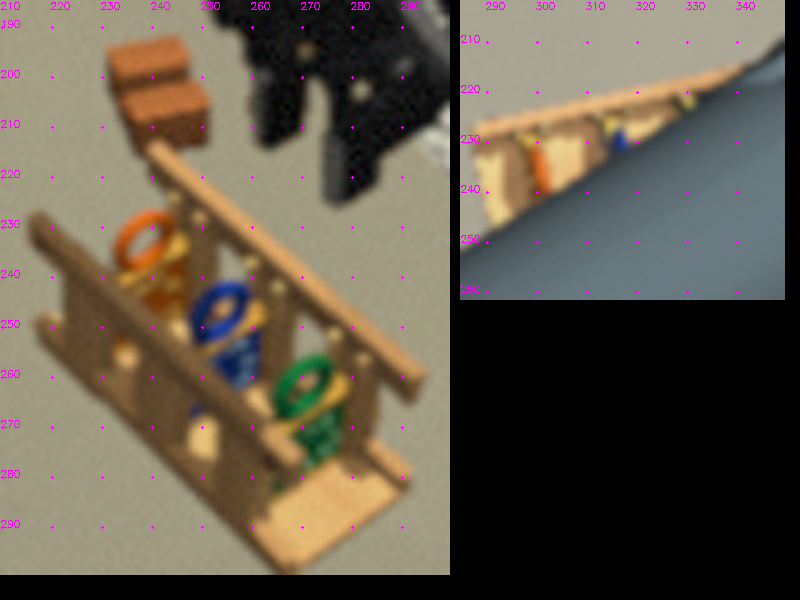

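The gripper hovers over the green pendant, with the tips at side (262,213) and (278,225). I'll check that against the projected TCP and then descend.

```bash
python3 - <<'E'
from h import *
c=imaging.capture("side"); p=np.array([.491,-.3254,.1682]); a=np.array([.23,-.973,0])
print(proj(c,[p,p-.022*a,p+.022*a,[.492,-.325,.067],[.492,-.325,.084]]).round(1))
E
echo '[0.36, 0.02, 0, 0.7, 0, 0.36, 0, 0, 0.7, 0, 0.36, 0, 0, 0.5, 0, 0.36, 0, 0, 0, 0]' | python3 -m pendant; python3 go.py 0.492 -0.325 0.031 -77
```

```text
[[271.6 227.9]
 [263.9 221.4]
 [279.4 234.6]
 [269.8 262.2]
 [270.2 256.7]]
t: 4.75
tool_pos: [0.492, -0.3233, 0.0732]
orientation: [[0.973, 0.232, -0.004], [0.232, -0.973, 0.003], [-0.003, -0.004, -1.0]]
force: [0.1, 1.2, 0.1]
width: 0.358
grip_force: 0.0
t 4.8 pos [ 0.492  -0.3233  0.0732] yaw -76.6 w 0.358 grip 0 F [0.1 1.2 0.1] | d [-0.0003  0.0018  0.0421] |d| 0.042 turn 0.007
```

Run:
```python
from h import *
s=imaging.capture("side")
canvas("pics/D.png",[(crop(s,225,305,185,285,6),0,0)])
p=np.array([.492,-.3233,.0732]); a=np.array([.23,-.973,0])
print(proj(s,[p-.022*a,p+.022*a]).round(1))
```

```text
[[262.5 253.1]
 [276.8 266.3]]
```

View pics/D.png

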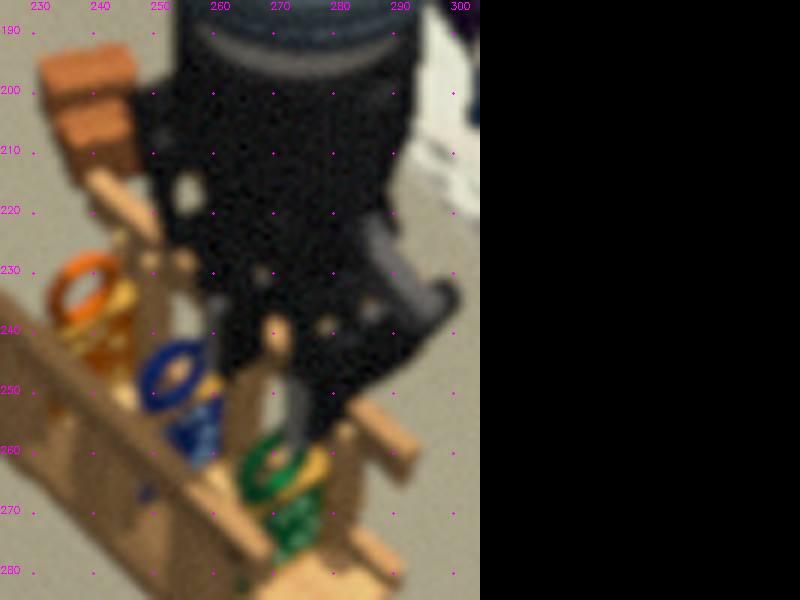

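The open fingers straddle the green ring, with tips at about side (260,246) and (274,259). They stand a little farther back than the shut-TCP prediction, so I'll go slightly lower.

In the tool's units: 0.025 m is 0.5, 0.022 m is 0.44.

```bash
echo '[0.36, 0, 0.04, 0.5, 0, 0.36, 0, 0, 0.44, 0, 0.36, 0, 0, 0, 0, 0.1, 0, 0, 0, 0, 0, 0, 0, 0, 0, 0, 0, 0, 0, 0, 0, 0, 0, 0, 0, 0, 0, 0, 0, 0, 0, 0, 0, 0, 0]' | python3 -m pendant; python3 go.py 0.492 -0.325 0.16 -77
```

```text
t: 5.7
tool_pos: [0.4942, -0.325, 0.0302]
orientation: [[0.973, 0.232, 0.001], [0.232, -0.973, 0.004], [0.002, -0.004, -1.0]]
force: [-3.5, 8.5, 7.3]
width: 0.074
grip_force: 58.9
t 5.7 pos [ 0.4942 -0.325   0.0302] yaw -76.6 w 0.074 grip 59 F [-3.5  8.5  7.3] | d [-0.0019 -0.0011 -0.1298] |d| 0.130 turn 0.007
```

In the tool's units: -0.04 m is -0.8, -0.035 m is -0.7.

```bash
echo '[0, 0, 0, -0.2, 0, 0, 0, 0, -0.4, 0, 0, 0, 0, -0.6, 0, 0, 0, 0, -0.8, 0, 0, 0, 0, -0.7, 0, 0, 0, 0, -0.2, 0, 0, 0, 0, 0, 0]' | python3 -m pendant; python3 go.py 0.537 -0.093 0.16 -99.2;  python3 - <<'E'
from h import *
s=imaging.capture("side");t=imaging.capture("top")
canvas("pics/E.png",[(crop(s,225,305,185,285,6),0,0),(crop(t,285,345,202,262,5),490,0)])
E
```

```text
t: 6.4
tool_pos: [0.4949, -0.3286, 0.1761]
orientation: [[0.973, 0.23, 0.005], [0.23, -0.973, -0.003], [0.004, 0.004, -1.0]]
force: [-0.4, 0.5, -0.4]
width: 0.074
grip_force: 58.8
t 6.4 pos [ 0.4949 -0.3286  0.1761] yaw -76.7 w 0.074 grip 59 F [-0.4  0.5 -0.4] | d [ 0.0951 -0.2196  0.0157] |d| 0.240 turn 0.393
```

View pics/E.png

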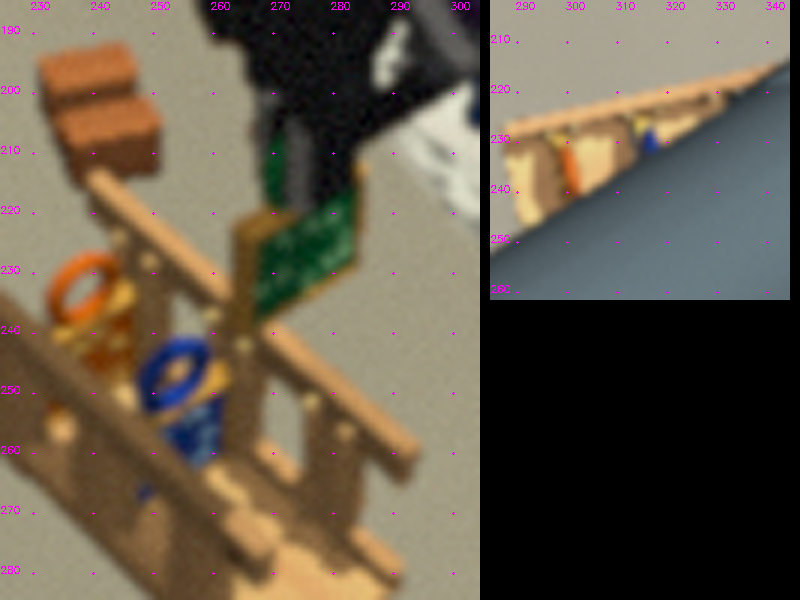

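The pendant came out held upright, gripped by the ring and top edge. Finger tips are at side (277,219) and the face's lower corners at about (267,238) and (284,228). Blue and amber are undisturbed. I'll estimate the in-hand offset next.

Run:
```python
from h import *
from scipy.optimize import least_squares
c=imaging.capture("side"); st=env.get_state(); T=np.array(st["tool_pos"]); R=np.array(st["orientation"])
n=R[:,1]; l=R[:,0]
def P(p,y,z):
    co,s=np.cos(p[2]),np.sin(p[2]); return [T[0],T[1],0]+n*.005+l*(p[0]+co*y-s*z)+np.array([0,0,p[1]+s*y+co*z])
obs=[(-.025,0,267,237.8),(.025,0,284,228.2),(.025,.046,284.8,212),(-.025,.046,268.2,221.5)]
f=lambda p:np.concatenate([proj(c,P(p,y,z))[0]-[u,v] for y,z,u,v in obs])
r=least_squares(f,[0,.13,0]); print(r.x, r.fun.round(1)); print("TCP above bottom",T[2]-r.x[1])
tip=lambda p,z: proj(c,T+n*.008-l*.0+[0,0,z])[0]
print([tip(0,z).round(1).tolist() for z in (0,.01,.02)])
```

```text
[ 0.00205783  0.15492742 -0.05395979] [-1.8  1.7  0.8  0.1  2.5 -1.5 -1.1  0. ]
TCP above bottom 0.01736951734527567
[[275.9, 228.8], [276.1, 225.1], [276.4, 221.2]]
```

In the tool's units: -0.044 m is -0.88, 0.019 m is 0.38, 0.133 rad / 0.7854 = 0.1693.

```bash
echo '[0, 0.38, -0.88, 0.06, 0, 0, 0.38, -0.88, 0.06, 0, 0, 0.38, -0.88, 0.06, 0, 0, 0.38, -0.88, 0.06, 0, 0, 0.38, -0.88, 0.06, 0, 0, 0, 0, 0, 0.1655, 0, 0, 0, 0, 0.1655, 0, 0, 0, 0, 0.1693, 0, 0, 0, 0, 0, 0, 0, 0, 0, 0]' | python3 -m pendant; python3 go.py 0.5367 -0.0928 0.08 -99.2
```

```text
t: 7.55
tool_pos: [0.5347, -0.0913, 0.1573]
orientation: [[0.988, -0.156, -0.002], [-0.156, -0.988, -0.001], [-0.002, 0.001, -1.0]]
force: [0.1, -0.2, -0.2]
width: 0.077
grip_force: 58.9
t 7.5 pos [ 0.5347 -0.0913  0.1573] yaw -99.0 w 0.077 grip 59 F [ 0.1 -0.2 -0.2] | d [0.0023 0.0011 0.0773] |d| 0.077 turn 0.004
```

In the tool's units: 0.04 m is 0.8, 0.038 m is 0.76, 0.004 rad / 0.7854 = 0.0051.

```bash
echo '[0, 0.04, 0.02, 0.8, 0.0051, 0, 0, 0, 0.76, 0, 0, 0, 0, 0, 0, 0, 0, 0, 0, 0]' | python3 -m pendant; python3 go.py 0.5367 -0.0928 0.035 -99.2;  python3 - <<'E'
from h import *
s=imaging.capture("side");t=imaging.capture("top")
canvas("pics/F.png",[(crop(s,205,285,145,225,6),0,0),(crop(t,230,290,190,240,5),490,0)])
E
```

```text
t: 7.95
tool_pos: [0.5369, -0.0931, 0.0806]
orientation: [[0.987, -0.163, -0.001], [-0.163, -0.987, -0.0], [-0.001, 0.0, -1.0]]
force: [0.2, -0.3, -0.5]
width: 0.077
grip_force: 58.8
t 8.0 pos [ 0.5369 -0.0931  0.0806] yaw -99.4 w 0.077 grip 59 F [ 0.2 -0.3 -0.5] | d [-0.0002 -0.0003  0.0456] |d| 0.046 turn -0.003
```

View pics/F.png

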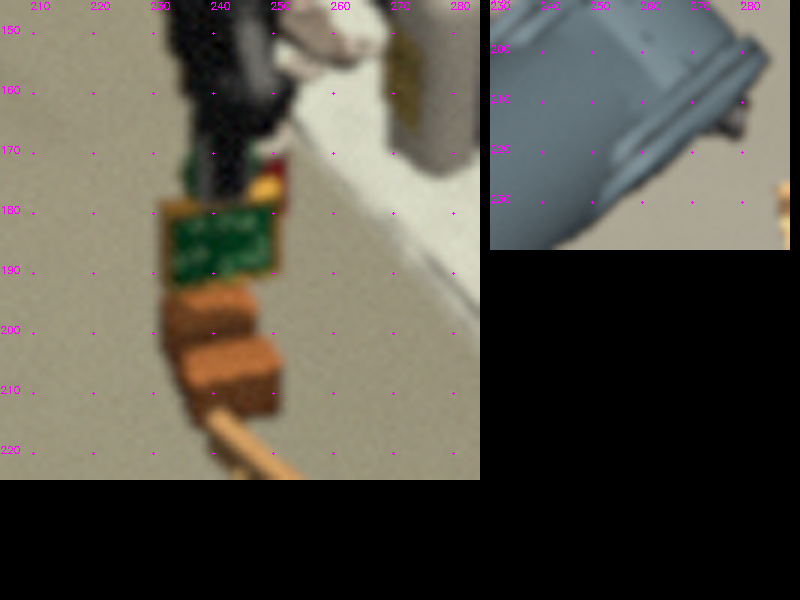

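The pendant hangs upright above the block. Its lower corners are at side (232,192.5) and (250.7,190), its fingers are on the ring, and the slot lies just below it in the view.

```bash
python3 - <<'E'
from h import *
c=imaging.capture("side"); st=env.get_state(); T=np.array(st["tool_pos"]); R=np.array(st["orientation"]); n=R[:,1]; l=R[:,0]
for b in (.022,.017): print(proj(c,[T+n*.005+l*y-[0,0,b] for y in(-.025,.025)]).round(1).tolist())
E
echo '[0, 0, 0, 0.3, 0, 0, 0, 0, 0.24, 0, 0, 0, 0, 0.16, 0, 0, 0, 0, 0, 0]' | python3 -m pendant; python3 go.py 0.5367 -0.0928 0.034 -99.2
```

```text
[[232.6, 193.5], [252.4, 189.7]]
[[232.6, 191.9], [252.5, 188.1]]
t: 8.5
tool_pos: [0.5361, -0.0922, 0.0437]
orientation: [[0.987, -0.163, -0.003], [-0.163, -0.987, 0.001], [-0.003, -0.0, -1.0]]
force: [0.1, 0.9, -0.9]
width: 0.078
grip_force: 58.8
t 8.5 pos [ 0.5361 -0.0922  0.0437] yaw -99.4 w 0.078 grip 59 F [ 0.1  0.9 -0.9] | d [0.0007 0.0005 0.0097] |d| 0.010 turn -0.004
```

In the tool's units: 0.005 m is 0.1, 0.004 m is 0.08.

```bash
echo '[0, 0, 0, 0.1, 0, 0, 0, 0, 0.08, 0, 0, 0, 0, 0, 0]' | python3 -m pendant; python3 go.py 0.5367 -0.0928 0.034 -99.2
```

```text
t: 8.8
tool_pos: [0.5371, -0.0923, 0.0358]
orientation: [[0.987, -0.163, -0.0], [-0.163, -0.987, 0.0], [-0.0, -0.0, -1.0]]
force: [0.5, 1.0, -1.3]
width: 0.081
grip_force: 58.9
t 8.8 pos [ 0.5371 -0.0923  0.0358] yaw -99.4 w 0.081 grip 59 F [ 0.5  1.  -1.3] | d [-0.0003  0.0005  0.0018] |d| 0.002 turn -0.004
```

In the tool's units: 0.002 m is 0.04, 0.001 m is 0.02.

```bash
echo '[0, 0, 0, 0.04, 0, 0, 0, 0, 0.02, 0, 0, 0, 0, 0, 0]' | python3 -m pendant; python3 go.py 0.5367 -0.0928 0.03 -99.2
```

```text
t: 9.1
tool_pos: [0.5375, -0.0924, 0.0341]
orientation: [[0.987, -0.164, 0.001], [-0.164, -0.987, 0.001], [0.001, -0.001, -1.0]]
force: [-2.3, 2.6, 9.9]
width: 0.072
grip_force: 60.3
t 9.1 pos [ 0.5375 -0.0924  0.0341] yaw -99.4 w 0.072 grip 60 F [-2.3  2.6  9.9] | d [-0.0008  0.0005  0.0041] |d| 0.004 turn -0.004
```

Contact at 34 mm, as predicted, so it's seated. I'll open, rise and turn a quarter.

The manual's scale: shifts go in shares of 50 mm and turns go in shares of 45 degrees. Converting my numbers, -0.04 m is -0.8, -0.03 m is -0.6, -0.15 rad / 0.7854 = -0.191.

```bash
echo '[0.3, 0, 0, 0, 0, 0.3, 0, 0, 0, 0, 0.3, 0, 0, 0, 0, 0.35, 0, 0, -0.8, 0, 0.35, 0, 0, -0.8, 0, 0.35, 0, 0, -0.6, 0, 0.85, 0, 0, 0, -0.191, 0.85, 0, 0, 0, -0.191, 0.85, 0, 0, 0, -0.191, 0.85, 0, 0, 0, -0.191]' | python3 -m pendant; echo '[0.85, 0, 0, 0, -0.191, 0.85, 0, 0, 0, -0.191, 0.85, 0, 0, 0, -0.191, 0.85, 0, 0, 0, -0.191, 0.85, 0, 0, 0, -0.191, 0.85, 0, 0, 0, -0.191, 0.85, 0, 0, 0, -0.0891, 0.85, 0, 0, 0, 0]' | python3 -m pendant; python3 go.py 0.5367 -0.0928 0.06 -9.2;  python3 - <<'E'
from h import *
s=imaging.capture("side");t=imaging.capture("top")
canvas("pics/G.png",[(crop(s,205,285,125,225,6),0,0),(crop(t,230,290,190,240,5),490,0)])
E
```

```text
t: 10.1
tool_pos: [0.5371, -0.0927, 0.1432]
orientation: [[0.904, 0.428, 0.0], [0.428, -0.904, -0.0], [-0.0, 0.0, -1.0]]
force: [0.1, 0.4, -0.2]
width: 0.852
grip_force: 0.0
t: 10.9
tool_pos: [0.5371, -0.0929, 0.1432]
orientation: [[0.164, 0.986, 0.0], [0.986, -0.164, 0.0], [0.0, 0.0, -1.0]]
force: [-0.4, 0.6, 0.0]
width: 0.848
grip_force: 0.0
t 10.9 pos [ 0.5371 -0.0929  0.1432] yaw -9.5 w 0.848 grip 0 F [-0.4  0.6  0. ] | d [-0.     -0.0004  0.0832] |d| 0.083 turn -0.005
```

View pics/G.png

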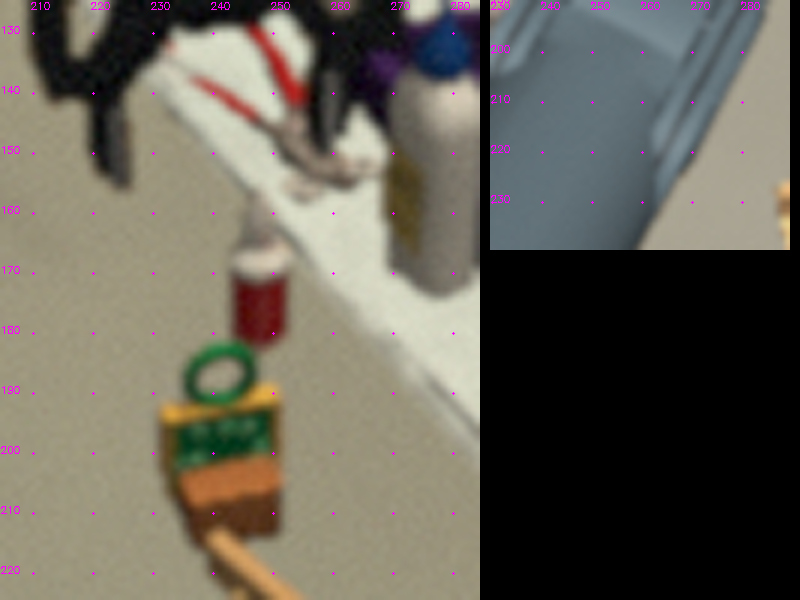

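The pendant stands square in the slot with its ring centre at side (241.3,186.7). The open finger tips are at (225,156) and (259.5,150), clear of the red dropper.

Run:
```python
from h import *
c=imaging.capture("side"); print("ring at",atz(c,241.3,186.7,.071), "frame top mid",atz(c,205+220/6-.5,125+400/6-.5,.058))
T=np.array([.5371,-.0929,.1432]); a=np.array([.986,-.164,0])
for z in (0,.015,.02,.025,.03,.035): print(z,proj(c,[T-.04*a+[0,0,z],T+.04*a+[0,0,z],T+[0,0,z]]).round(1).tolist())
```

```text
ring at [ 0.53718412 -0.09186946  0.071     ] frame top mid [ 0.5361594  -0.09315771  0.058     ]
0 [[224.5, 166.2], [257.8, 160.5], [241.3, 163.3]]
0.015 [[224.3, 161.0], [258.0, 155.3], [241.3, 158.1]]
0.02 [[224.2, 159.2], [258.0, 153.5], [241.3, 156.4]]
0.025 [[224.1, 157.5], [258.1, 151.8], [241.3, 154.6]]
0.03 [[224.1, 155.7], [258.1, 150.0], [241.3, 152.8]]
0.035 [[224.0, 153.9], [258.2, 148.2], [241.3, 151.0]]
```

In the tool's units: 0.04 m is 0.8, 0.025 m is 0.5.

```bash
echo '[0.85, 0, 0, 0.8, 0, 0.85, 0, 0, 0.8, 0, 0.85, 0, 0, 0.5, 0, 0.85, 0, 0, 0.26, 0, 0.85, 0, 0, 0, 0]' | python3 -m pendant; python3 go.py 0.5367 -0.0925 0.012 -9.2
```

```text
t: 11.55
tool_pos: [0.5361, -0.0925, 0.0239]
orientation: [[0.165, 0.986, -0.003], [0.986, -0.165, -0.0], [-0.001, -0.003, -1.0]]
force: [-0.3, -0.9, 1.1]
width: 0.852
grip_force: 0.0
t 11.6 pos [ 0.5361 -0.0925  0.0239] yaw -9.5 w 0.852 grip 0 F [-0.3 -0.9  1.1] | d [0.0001 0.0006 0.0119] |d| 0.012 turn -0.005
```

In the tool's units: 0.004 m is 0.08.

```bash
echo '[0.85, 0, 0, 0.08, 0, 0.85, 0, 0, 0.08, 0, 0.85, 0, 0, 0, 0]' | python3 -m pendant; python3 go.py 0.5367 -0.0925 0.012 -9.2;echo '[0.85, 0, 0, 0.06, 0, 0.85, 0, 0, 0.04, 0, 0.85, 0, 0, 0, 0]' | python3 -m pendant; python3 go.py 0.5367 -0.0925 0.012 -9.2
```

```text
t: 11.85
tool_pos: [0.5377, -0.0925, 0.0177]
orientation: [[0.164, 0.986, 0.001], [0.986, -0.164, 0.0], [0.0, 0.001, -1.0]]
force: [-0.2, 0.0, 0.4]
width: 0.848
grip_force: 0.0
t 11.8 pos [ 0.5377 -0.0925  0.0177] yaw -9.4 w 0.848 grip 0 F [-0.2  0.   0.4] | d [-0.0002 -0.001   0.0057] |d| 0.006 turn -0.004
t: 12.15
tool_pos: [0.5371, -0.0925, 0.0121]
orientation: [[0.164, 0.986, -0.0], [0.986, -0.164, 0.0], [0.0, -0.0, -1.0]]
force: [0.6, 0.2, 0.1]
width: 0.847
grip_force: 0.0
t 12.2 pos [ 0.5371 -0.0925  0.0121] yaw -9.5 w 0.847 grip 0 F [0.6 0.2 0.1] | d [-0.0001 -0.0004  0.0001] |d| 0.000 turn -0.004
```

```bash
echo '[0.4, 0, 0, 0, 0, 0.4, 0, 0, 0, 0, 0.4, 0, 0, 0, 0, 0.4, 0, 0, 0, 0, 0.4, 0, 0, 0, 0, 0.4, 0, 0, 0, 0]' | python3 -m pendant; python3 go.py 0.5367 -0.0925 0.012 -9.2
```

```text
t: 12.75
tool_pos: [0.5373, -0.0926, 0.0127]
orientation: [[0.164, 0.986, 0.0], [0.986, -0.164, 0.0], [0.0, 0.0, -1.0]]
force: [-1.6, 1.0, 5.7]
width: 0.567
grip_force: 61.5
t 12.8 pos [ 0.5373 -0.0926  0.0127] yaw -9.5 w 0.567 grip 61 F [-1.6  1.   5.7] | d [ 0.     -0.0006  0.0007] |d| 0.001 turn -0.005
```

In the tool's units: -0.035 m is -0.7, -0.03 m is -0.6.

```bash
echo '[0.4, 0, 0, -0.4, 0, 0.4, 0, 0, -0.7, 0, 0.4, 0, 0, -0.7, 0, 0.4, 0, 0, -0.6, 0, 0.4, 0, 0, 0, 0]' | python3 -m pendant; python3 go.py 0.402 0.162 0.133 -88.8
```

```text
t: 13.25
tool_pos: [0.54, -0.0932, 0.136]
orientation: [[0.165, 0.986, 0.007], [0.986, -0.165, -0.0], [0.001, 0.007, -1.0]]
force: [0.5, 0.5, -0.9]
width: 0.564
grip_force: 62.2
t 13.2 pos [ 0.54   -0.0932  0.136 ] yaw -9.5 w 0.564 grip 62 F [ 0.5  0.5 -0.9] | d [ 0.229  -0.1781  0.0019] |d| 0.290 turn 1.385
```

In the tool's units: 0.038 m is 0.76, -0.03 m is -0.6.

```bash
echo '[0.4, 0.76, -0.6, 0, 0, 0.4, 0.76, -0.6, 0, 0, 0.4, 0.76, -0.6, 0, 0, 0.4, 0.76, -0.6, 0, 0, 0.4, 0.76, -0.6, 0, 0, 0.4, 0.76, -0.56, 0, 0]' | python3 -m pendant; echo '[0.4, 0, 0, 0, 0.1783, 0.4, 0, 0, 0, 0.1783, 0.4, 0, 0, 0, 0.1783, 0.4, 0, 0, 0, 0.1783, 0.4, 0, 0, 0, 0.1783, 0.4, 0, 0, 0, 0.1783, 0.4, 0, 0, 0, 0.1783, 0.4, 0, 0, 0, 0.1783, 0.4, 0, 0, 0, 0.1783, 0.4, 0, 0, 0, 0.1592]' | python3 -m pendant;python3 go.py 0.402 0.162 0.047 -88.8
```

```text
t: 13.85
tool_pos: [0.3972, 0.1629, 0.1317]
orientation: [[0.164, 0.986, -0.001], [0.986, -0.164, -0.0], [-0.0, -0.001, -1.0]]
force: [0.7, 0.9, 0.3]
width: 0.566
grip_force: 62.2
t: 14.85
tool_pos: [0.3986, 0.1614, 0.1317]
orientation: [[1.0, 0.015, -0.0], [0.015, -1.0, -0.001], [-0.0, 0.001, -1.0]]
force: [0.3, 0.4, 0.7]
width: 0.566
grip_force: 62.2
t 14.8 pos [0.3986 0.1614 0.1317] yaw -89.1 w 0.566 grip 62 F [0.3 0.4 0.7] | d [ 0.0034 -0.0006  0.0847] |d| 0.085 turn -0.006
```

Now descend, then refine the tip and ring positions by colour centroid.

In the tool's units: 0.035 m is 0.7, 0.03 m is 0.6.

```bash
echo '[0.4, 0.04, 0, 0.7, 0, 0.4, 0, 0, 0.6, 0, 0.4, 0, 0, 0.38, 0, 0.4, 0, 0, 0, 0]' | python3 -m pendant;python3 go.py 0.402 0.162 0.047 -88.8
cat > see.py <<'E'
from h import *
def cen(c,f,win):
    im=c["frame"].astype(int); r,g,b=im[...,0],im[...,1],im[...,2]; x0,x1,y0,y1=win
    m=np.zeros(r.shape,np.uint8); m[y0:y1,x0:x1]=f(r,g,b)[y0:y1,x0:x1]
    n,L,st,ce=cv2.connectedComponentsWithStats(m)
    return [(ce[i].round(2).tolist(),st[i].tolist()) for i in range(1,n) if st[i][4]>=3]
red=lambda r,g,b:(r>g+50)&(r>b+50); grn=lambda r,g,b:(g>r+20)&(g>b+12)
if __name__=="__main__":
    s=imaging.capture("side");t=imaging.capture("top"); W=(125,215,80,180)
    print("red side",cen(s,red,W),"top",cen(t,red,(120,215,190,270))); print("green side",cen(s,grn,W),"top",cen(t,grn,(120,215,190,270)))
    np.savez("last.npz",s=s["frame"],t=t["frame"])
E
python3 see.py
python3 - <<'E'
from h import *
for n in("side","top"):
    c=imaging.capture(n); s=env.get_state(); T=np.array(s["tool_pos"])
    print(n,"tip pred",proj(c,[.4523,.159,.105]).round(1),"ring pred",proj(c,T+[0,0,.0583]).round(1))
E
```

```text
t: 15.25
tool_pos: [0.3991, 0.1605, 0.0462]
orientation: [[1.0, 0.02, -0.004], [0.02, -1.0, -0.003], [-0.004, 0.003, -1.0]]
force: [0.3, 0.4, 0.4]
width: 0.564
grip_force: 62.2
t 15.2 pos [0.3991 0.1605 0.0462] yaw -88.8 w 0.564 grip 62 F [0.3 0.4 0.4] | d [ 0.0029 -0.0015 -0.0009] |d| 0.003 turn -0.001
red side [([172.88, 130.88], [172, 130, 3, 3, 8])] top [([174.88, 237.88], [174, 237, 3, 3, 8])]
green side [] top []
side tip pred [[173.  130.8]] ring pred [[154.1 134.2]]
top tip pred [[175.  237.9]] ring pred [[173.1 254.8]]
```

In the tool's units: 0.02 m is 0.4, 0.018 m is 0.36.

```bash
echo '[0.4, 0, 0.06, 0, 0, 0.4, 0.4, 0, 0, 0, 0.4, 0.36, 0, 0, 0, 0.4, 0, 0, 0, 0]' | python3 -m pendant;python3 go.py 0.4423 0.1587 0.0467 -88.8; python3 see.py
```

```text
t: 15.85
tool_pos: [0.4421, 0.1596, 0.0492]
orientation: [[1.0, 0.021, 0.004], [0.021, -1.0, 0.001], [0.004, -0.0, -1.0]]
force: [-0.4, -1.0, -0.5]
width: 0.566
grip_force: 62.2
t 15.8 pos [0.4421 0.1596 0.0492] yaw -88.8 w 0.566 grip 62 F [-0.4 -1.  -0.5] | d [0.0002 0.0009 0.0025] |d| 0.003 turn -0.000
red side [] top []
green side [] top []
```

In the tool's units: 0.005 m is 0.1, 0.002 m is 0.04.

```bash
echo '[0.4, 0.02, 0.02, 0.04, 0, 0.4, 0.1, 0, 0, 0, 0.4, 0.1, 0, 0, 0, 0.4, 0, 0, 0, 0]' | python3 -m pendant;python3 go.py 0.4623 0.1591 0.0467 -88.8
```

```text
t: 16.35
tool_pos: [0.4511, 0.1587, 0.0464]
orientation: [[1.0, 0.021, 0.001], [0.021, -1.0, 0.0], [0.001, -0.0, -1.0]]
force: [-0.5, -0.1, -0.2]
width: 0.564
grip_force: 62.2
t 16.4 pos [0.4511 0.1587 0.0464] yaw -88.8 w 0.564 grip 62 F [-0.5 -0.1 -0.2] | d [ 0.0112 -0.0001 -0.0003] |d| 0.011 turn -0.000
```

In the tool's units: 0.008 m is 0.16, 0.001 m is 0.02, -0.148 rad / 0.7854 = -0.1884.

```bash
echo '[0.4, 0.02, 0, 0, 0, 0.4, 0.16, -0.012, 0, -0.1884, 0.4, 0.16, -0.012, 0, -0.1884, 0.4, 0.16, -0.012, 0, -0.1884, 0.4, 0, 0, 0, 0, 0.4, 0, 0, 0, 0]' | python3 -m pendant
cat > arc.py <<'E'
import sys,subprocess; import numpy as np
phi=float(sys.argv[1]); z=sys.argv[2]; a=np.radians(86.23+phi); C=np.array([.4512,.214]); p=C+.055*np.array([np.cos(a),np.sin(a)])
print(p.round(4)); subprocess.run(["python3","go.py",*map(str,p),z,str(-88.8+phi-185)])
E
python3 arc.py 210.4 0.0467
```

```text
t: 16.95
tool_pos: [0.4739, 0.1643, 0.0461]
orientation: [[0.896, 0.445, -0.001], [0.445, -0.896, 0.0], [-0.0, -0.0, -1.0]]
force: [-0.8, -0.5, -1.8]
width: 0.564
grip_force: 62.2
t 16.9 pos [0.4739 0.1643 0.0461] yaw -63.6 w 0.564 grip 62 F [-0.8 -0.5 -1.8] | d [ 0.002   0.0004 -0.0006] |d| 0.002 turn -0.003
[0.4759 0.1648]
```

In the tool's units: 0.008 m is 0.16, 0.002 m is 0.04, -0.148 rad / 0.7854 = -0.1884.

```bash
python3 see.py; echo '[0.4, 0.04, 0, -0.01, 0, 0.4, 0.16, -0.012, 0, -0.1884, 0.4, 0.16, -0.012, 0, -0.1884, 0.4, 0.16, -0.012, 0, -0.1884, 0.4, 0, 0, 0, 0, 0.4, 0, 0, 0, 0]' | python3 -m pendant; python3 arc.py 235.8 0.0467; python3 see.py
```

```text
red side [([172.6, 130.8], [172, 130, 2, 3, 5])] top []
green side [([178.97, 125.21], [175, 123, 8, 6, 29]), ([180.5, 132.0], [179, 131, 4, 3, 8]), ([180.21, 140.06], [176, 134, 10, 13, 77])] top []
t: 17.65
tool_pos: [0.4942, 0.1803, 0.0466]
orientation: [[0.618, 0.786, -0.0], [0.786, -0.618, -0.0], [-0.0, -0.0, -1.0]]
force: [-0.1, 0.2, -0.7]
width: 0.563
grip_force: 62.2
t 17.6 pos [0.4942 0.1803 0.0466] yaw -38.2 w 0.563 grip 62 F [-0.1  0.2 -0.7] | d [ 0.0001  0.0003 -0.0001] |d| 0.000 turn -0.003
[0.4946 0.1802]
red side [([172.89, 130.67], [172, 129, 3, 4, 9])] top [([174.88, 237.88], [174, 237, 3, 3, 8])]
green side [([184.63, 122.33], [179, 119, 12, 10, 43]), ([185.95, 135.5], [180, 131, 13, 10, 115])] top []
```

The tip is unmoved and free, and the ring is past it. Continue to the dip.

In the tool's units: 0.0082 m is 0.164, -0.0006 m is -0.012, -0.149 rad / 0.7854 = -0.1897.

```bash
echo '[0.4, 0.164, -0.012, 0, -0.1897, 0.4, 0.164, -0.012, 0, -0.1897, 0.4, 0.164, -0.012, 0, -0.1897, 0.4, 0.164, -0.012, 0, -0.191, 0.4, 0, 0, 0, 0, 0.4, 0, 0, 0, 0]' | python3 -m pendant; python3 arc.py 270 0.037; python3 see.py
```

```text
t: 18.35
tool_pos: [0.5058, 0.2102, 0.0466]
orientation: [[0.07, 0.998, -0.001], [0.998, -0.07, -0.0], [-0.0, -0.001, -1.0]]
force: [-0.3, -1.3, -0.1]
width: 0.565
grip_force: 62.2
t 18.4 pos [0.5058 0.2102 0.0466] yaw -4.0 w 0.565 grip 62 F [-0.3 -1.3 -0.1] | d [0.0002 0.0003 0.0096] |d| 0.010 turn -0.004
[0.5061 0.2104]
red side [([172.88, 130.88], [172, 130, 3, 3, 8])] top [([174.88, 237.88], [174, 237, 3, 3, 8])]
green side [([184.0, 116.29], [180, 113, 10, 9, 38]), ([187.51, 129.55], [181, 124, 13, 11, 97])] top []
```

Lower onto the wire in small steps, watching force.

In the tool's units: 0.004 m is 0.08, 0.003 m is 0.06.

```bash
echo '[0.4, 0, 0, 0.08, 0, 0.4, 0, 0, 0.06, 0, 0.4, 0, 0, 0, 0]' | python3 -m pendant; echo '[0.4, 0, 0, 0.04, 0, 0.4, 0, 0, 0, 0]' | python3 -m pendant
```

```text
t: 18.75
tool_pos: [0.5056, 0.2105, 0.0391]
orientation: [[0.066, 0.998, -0.001], [0.998, -0.066, -0.001], [-0.001, -0.001, -1.0]]
force: [-0.6, -0.2, 0.0]
width: 0.562
grip_force: 62.2
t: 18.95
tool_pos: [0.506, 0.2107, 0.0374]
orientation: [[0.065, 0.998, -0.0], [0.998, -0.065, -0.0], [-0.0, -0.0, -1.0]]
force: [-0.3, 0.8, -0.8]
width: 0.56
grip_force: 62.2
```

In the tool's units: 0.001 m is 0.02.

```bash
echo '[0.4, 0, 0, 0.02, 0, 0.4, 0, 0, 0, 0]' | python3 -m pendant; echo '[0.4, 0, 0, 0.02, 0, 0.4, 0, 0, 0, 0]' | python3 -m pendant
```

```text
t: 19.15
tool_pos: [0.5063, 0.2108, 0.0369]
orientation: [[0.065, 0.998, 0.0], [0.998, -0.065, 0.0], [0.0, 0.0, -1.0]]
force: [-0.5, -0.0, 1.6]
width: 0.564
grip_force: 62.5
t: 19.35
tool_pos: [0.5064, 0.211, 0.0366]
orientation: [[0.065, 0.998, 0.0], [0.998, -0.065, 0.001], [0.001, 0.0, -1.0]]
force: [-3.1, -0.6, 10.5]
width: 0.564
grip_force: 63.2
```

Contact on the wire at the predicted height. Ease off, open slowly and rise.

In the tool's units: -0.01 m is -0.2, -0.005 m is -0.1.

```bash
echo '[0.4, 0, 0, -0.02, 0, 0.6, 0, 0, 0, 0, 0.65, 0, 0, 0, 0, 0.7, 0, 0, 0, 0, 0.8, 0, 0, 0, 0, 0.9, 0, 0, 0, 0, 0.9, 0, 0, 0, 0, 0.9, 0, 0, -0.1, 0, 0.9, 0, 0, -0.2, 0, 0.9, 0, 0, -0.2, 0]' | python3 -m pendant; python3 see.py;  echo '[0.9, 0, 0, -0.4, 0, 0.9, 0, 0, -0.6, 0, 0.9, 0, 0, -0.8, 0, 0.9, 0, 0, -0.6, 0, 0.9, 0, 0, 0, 0]' | python3 -m pendant; python3 see.py
python3 - <<'E'
from h import *
for n in("side","top"):
    c=imaging.capture(n); P=[.4512,.214]+.055*np.array([.9978,-.0657])
    print(n,"hang ring/face pred",proj(c,[[*P,.095],[*P,.112],[*P,.059]]).round(1).tolist(),"knob",proj(c,[.4512-.135*.0657,.214-.135*.9978,.056]).round(1))
E
```

```text
t: 20.35
tool_pos: [0.5063, 0.2108, 0.0627]
orientation: [[0.065, 0.998, 0.0], [0.998, -0.065, 0.0], [0.0, 0.0, -1.0]]
force: [0.4, -0.6, 0.9]
width: 0.898
grip_force: 0.0
red side [([172.88, 130.88], [172, 130, 3, 3, 8])] top [([174.88, 237.88], [174, 237, 3, 3, 8])]
green side [([185.03, 119.1], [181, 116, 10, 8, 39]), ([186.73, 131.94], [180, 127, 14, 11, 112])] top [([163.75, 226.0], [163, 225, 2, 3, 4])]
t: 20.95
tool_pos: [0.509, 0.2118, 0.1859]
orientation: [[0.065, 0.998, 0.007], [0.998, -0.065, 0.004], [0.005, 0.006, -1.0]]
force: [-0.4, 0.4, -0.2]
width: 0.898
grip_force: 0.0
red side [([172.88, 130.88], [172, 130, 3, 3, 8])] top [([174.88, 237.88], [174, 237, 3, 3, 8])]
green side [([184.87, 118.85], [180, 115, 11, 10, 53]), ([186.71, 132.0], [180, 127, 14, 11, 111])] top [([158.78, 220.11], [157, 216, 5, 9, 27]), ([164.0, 226.0], [164, 225, 1, 3, 3])]
side hang ring/face pred [[185.8, 120.1], [185.3, 114.9], [187.0, 130.8]] knob [[181.  162.7]]
top hang ring/face pred [[159.8, 219.8], [158.3, 219.6], [162.7, 220.4]] knob [[203.5 241.8]]
```

The pendant hangs where predicted, with the ring at side (185,119) and top (159,220), and the gripper is clear. Next, the knob.

```bash
python3 go.py 0.4423 0.0793 0.186 -3.8
```

```text
t 21.1 pos [0.5052 0.2106 0.1806] yaw -3.7 w 0.901 grip 0 F [ 0.8  1.3 -0.7] | d [-0.1351 -0.0543 -0.0051] |d| 0.146 turn 0.002
```

In the tool's units: -0.045 m is -0.9, 0.04 m is 0.8.

```bash
echo '[0.9, -0.9, -0.36, 0, 0, 0.7, -0.9, -0.36, 0, 0, 0.65, -0.9, -0.36, 0, 0, 0.65, 0, 0, 0.8, 0, 0.65, 0, 0, 0.8, 0, 0.65, 0, 0, 0.8, 0, 0.65, 0, 0, 0, 0, 0.65, 0, 0, 0, 0]' | python3 -m pendant; python3 go.py 0.4423 0.0793 0.008 -3.8
```

```text
t: 21.95
tool_pos: [0.4427, 0.0789, 0.0614]
orientation: [[0.066, 0.998, -0.003], [0.998, -0.066, -0.001], [-0.002, -0.002, -1.0]]
force: [0.4, -0.5, 0.3]
width: 0.648
grip_force: 0.0
t 21.9 pos [0.4427 0.0789 0.0614] yaw -3.8 w 0.648 grip 0 F [ 0.4 -0.5  0.3] | d [ 0.0005 -0.0003  0.0534] |d| 0.053 turn 0.001
```

In the tool's units: 0.02 m is 0.4, 0.018 m is 0.36.

```bash
echo '[0.65, 0, 0, 0.4, 0, 0.65, 0, 0, 0.36, 0, 0.65, 0, 0, 0.2, 0, 0.65, 0, 0, 0, 0, 0.1, 0, 0, 0, 0, 0.1, 0, 0, 0, 0, 0.1, 0, 0, 0, 0, 0.1, 0, 0, 0, 0, 0.1, 0, 0, 0, 0, 0.1, 0, 0, 0, 0]' | python3 -m pendant; python3 go.py 0.4525 0.236 0.0125 -3.8; python3 see.py
```

```text
t: 22.95
tool_pos: [0.4432, 0.0799, 0.0148]
orientation: [[0.065, 0.998, -0.0], [0.998, -0.065, 0.001], [0.001, -0.001, -1.0]]
force: [-3.7, -0.7, 13.0]
width: 0.203
grip_force: 58.3
t 22.9 pos [0.4432 0.0799 0.0148] yaw -3.7 w 0.203 grip 58 F [-3.7 -0.7 13. ] | d [ 0.1564 -0.0009  0.0025] |d| 0.156 turn 0.001
red side [] top []
green side [] top [([158.85, 220.0], [157, 216, 5, 9, 26])]
```

In the tool's units: 0.006 m is 0.12, -0.002 m is -0.04.

```bash
echo '[0.1, 0.04, 0, -0.04, 0, 0.1, 0.08, 0, 0, 0, 0.1, 0.12, 0, 0, 0, 0.1, 0.12, 0, 0, 0, 0.1, 0.12, 0, 0, 0, 0.1, 0.12, 0, 0, 0, 0.1, 0.12, 0, 0, 0, 0.1, 0.12, 0, 0, 0, 0.1, 0.12, 0, 0, 0, 0.1, 0.12, 0, 0, 0]' | python3 -m pendant; echo '[0.1, 0.12, 0, 0, 0, 0.1, 0.12, 0, 0, 0, 0.1, 0.12, 0, 0, 0, 0.1, 0.12, 0, 0, 0, 0.1, 0.12, 0, 0, 0, 0.1, 0.12, 0, 0, 0, 0.1, 0.12, 0, 0, 0, 0.1, 0.12, 0, 0, 0, 0.1, 0.12, 0, 0, 0, 0.1, 0.12, 0, 0, 0]' | python3 -m pendant;python3 go.py 0.4525 0.236 0.0125 -3.8; python3 see.py
```

```text
t: 24.05
tool_pos: [0.4463, 0.1338, 0.0153]
orientation: [[0.065, 0.998, -0.001], [0.998, -0.065, -0.001], [-0.001, -0.001, -1.0]]
force: [3.7, -3.7, -24.9]
width: 0.199
grip_force: 61.3
t: 25.05
tool_pos: [0.4498, 0.1936, 0.0153]
orientation: [[0.065, 0.998, -0.002], [0.998, -0.065, -0.001], [-0.001, -0.002, -1.0]]
force: [2.5, -3.5, -24.3]
width: 0.196
grip_force: 61.3
t 25.1 pos [0.4498 0.1936 0.0153] yaw -3.7 w 0.196 grip 61 F [  2.5  -3.5 -24.3] | d [ 0.0425 -0.0001  0.0028] |d| 0.043 turn 0.002
red side [] top []
green side [([180.0, 115.29], [179, 114, 3, 3, 7])] top []
```

In the tool's units: 0.006 m is 0.12, 0.0015 m is 0.03.

```bash
echo '[0.1, 0.12, 0, 0.03, 0, 0.1, 0.12, 0, 0, 0, 0.1, 0.12, 0, 0, 0, 0.1, 0.12, 0, 0, 0, 0.1, 0.1, 0, 0, 0, 0.1, 0.08, 0, 0, 0, 0.1, 0.06, 0, 0, 0, 0.1, 0.06, 0, 0, 0, 0.1, 0, 0, 0, 0]' | python3 -m pendant; echo '[0.1, 0.04, 0, 0, 0, 0.1, 0.02, 0, 0, 0, 0.1, 0, 0, 0, 0]' | python3 -m pendant; python3 see.py
```

```text
t: 26.05
tool_pos: [0.4523, 0.2342, 0.015]
orientation: [[0.064, 0.998, -0.002], [0.998, -0.064, 0.002], [0.002, -0.002, -1.0]]
force: [-5.6, -0.9, -2.4]
width: 0.199
grip_force: 63.7
t: 26.35
tool_pos: [0.4525, 0.2366, 0.015]
orientation: [[0.064, 0.998, -0.002], [0.998, -0.064, 0.002], [0.002, -0.002, -1.0]]
force: [-5.6, -2.7, -0.3]
width: 0.194
grip_force: 63.9
red side [] top []
green side [([176.0, 108.29], [175, 107, 3, 3, 7])] top []
```

In the tool's units: 0.002 m is 0.04.

```bash
for i in 1 2 3; do :; done; echo '[0.1, 0.04, 0, 0, 0, 0.1, 0, 0, 0, 0, 0.1, 0, 0, 0, 0]' | python3 -m pendant | grep -E "pos|force"; echo '[0.1, 0.04, 0, 0, 0, 0.1, 0, 0, 0, 0, 0.1, 0, 0, 0, 0]' | python3 -m pendant | grep -E "pos|force"
```

```text
tool_pos: [0.4526, 0.2386, 0.015]
force: [-4.7, -1.2, -1.8]
grip_force: 63.9
tool_pos: [0.4527, 0.2407, 0.015]
force: [-5.7, -1.5, -0.8]
grip_force: 63.9
```

In the tool's units: 0.002 m is 0.04.

```bash
echo '[0.1, 0.04, 0, 0, 0, 0.1, 0.04, 0, 0, 0, 0.1, 0, 0, 0, 0]' | python3 -m pendant | grep -E "pos|force"; echo '[0.1, 0.04, 0, 0, 0, 0.1, 0.02, 0, 0, 0, 0.1, 0, 0, 0, 0]' | python3 -m pendant | grep -E "pos|force"
```

```text
tool_pos: [0.4527, 0.2417, 0.015]
force: [-6.2, -8.4, 3.0]
grip_force: 64.5
tool_pos: [0.4527, 0.2417, 0.015]
force: [-7.7, -15.0, 8.4]
grip_force: 65.0
```

The stop is reached at y = 0.2417, with force rising and no motion. I'll ease off, open, rise and back away.

In the tool's units: -0.04 m is -0.8, -0.03 m is -0.6.

```bash
echo '[0.1, -0.06, 0, 0, 0, 0.3, 0, 0, 0, 0, 0.5, 0, 0, 0, 0, 0.65, 0, 0, 0, 0, 0.65, 0, 0, 0, 0, 0.65, 0, 0, -0.4, 0, 0.65, 0, 0, -0.6, 0, 0.65, 0, 0, -0.8, 0, 0.65, 0, 0, -0.8, 0, 0.65, -0.4, 0, -0.6, 0]' | python3 -m pendant|tail -6;  echo '[0.65, -1, 0, 0, 0, 0.65, -1, 0, 0, 0, 0.65, -1, 0, 0, 0, 0.65, -1, 0, 0, 0, 0.65, -0.8, 0, 0, 0, 0.65, 0, 0, 0, 0, 0.65, 0, 0, 0, 0]' | python3 -m pendant
python3 - <<'E'
from h import *
s=imaging.capture("side");t=imaging.capture("top")
canvas("pics/H.png",[(crop(s,105,210,55,190,4),0,0),(crop(t,60,154,190,275,4),422,0)])
E
```

```text
t: 28.65
tool_pos: [0.4539, 0.2263, 0.1768]
orientation: [[0.061, 0.998, 0.003], [0.998, -0.061, 0.003], [0.003, 0.003, -1.0]]
force: [1.2, -0.3, -0.0]
width: 0.649
grip_force: 0.0
t: 29.35
tool_pos: [0.4377, -0.0166, 0.1746]
orientation: [[0.067, 0.998, 0.001], [0.998, -0.067, 0.001], [0.001, 0.001, -1.0]]
force: [-0.3, -0.5, 0.3]
width: 0.648
grip_force: 0.0
```

View pics/H.png

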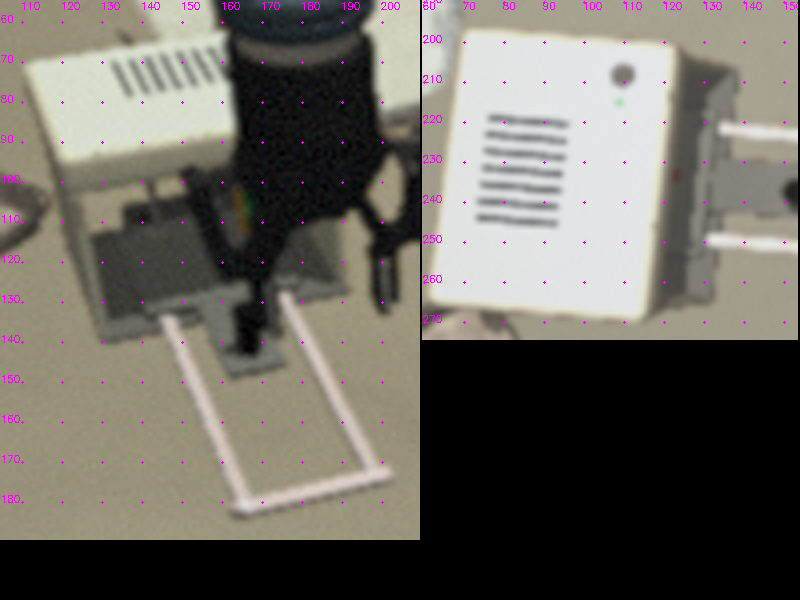

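The sled is home, with the knob at top (152,237). Green is visible under the head at side (165,106), partly hidden by the gripper. I'll move the arm aside and check it numerically.

In the tool's units: -0.05 m is -1, -0.01 m is -0.2.

```bash
echo '[0.65, -1, 0, -0.2, 0, 0.65, -1, 0, -0.2, 0, 0.65, -1, 0, 0, 0, 0.65, 0, 0, 0, 0, 0.65, 0, 0, 0, 0]' | python3 -m pendant|head -2
python3 - <<'E'
from see import *
for k in range(2):
    s=imaging.capture("side"); print("green",cen(s,lambda r,g,b:(g>r+10)&(g>b+6),(140,190,85,130)))
x=np.array([.0657,.9978]);y=np.array([-.9978,.0657]); P=np.array([.4527,.2417])+.135*x-.055*y
print("pred ring,face mid",proj(s,[[*P,.095],[*P,.059]]).round(1).tolist(),"knob",proj(s,[.4527,.2417,.056]).round(1))
t=imaging.capture("top"); print("rack green/blue etc: dropper red",cen(s,red,(225,265,150,200)))
E
```

```text
t: 29.95
tool_pos: [0.4279, -0.1637, 0.1937]
green [([173.0, 96.38], [171, 95, 5, 4, 8]), ([171.92, 105.04], [166, 100, 13, 11, 121])]
green [([172.78, 96.56], [171, 95, 5, 4, 9]), ([171.94, 105.0], [166, 100, 13, 11, 120])]
pred ring,face mid [[171.2, 93.6], [172.4, 103.9]] knob [[165.8 130.6]]
rack green/blue etc: dropper red [([248.08, 176.71], [245, 172, 7, 10, 63]), ([239.25, 196.04], [232, 193, 16, 7, 85])]
```

```bash
python3 -c "
from station import order; print(order.close_job())"
```

```text
the job is handed in; nothing more can be done
None
```

The job is handed in at about 30 s: the green pendant hangs in the dip of the hook and the sled is against its stop under the lamp. The last camera check put the pendant within about 3 px of the predicted hanging position and showed it still. The dropper was unmoved; blue and amber were last seen in place as green left the rack, and the glue bottle was not checked separately.

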